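# Let the corks into the cork bin and ease its lid down

### The arm

A 6-joint arm with a two-finger parallel gripper is mounted at the origin on a cart in front of the work surface, level with it; the furniture and walls round the work are solid. World frame = base frame: x ahead of the robot, y to its left, z up, the work surface at z = 0. Lengths are in m, angles in rad, forces in N, time in s.
With the tool pointing down it reaches from about 0.25 to 0.725 m from the base axis. Payload 4 kg.
Tool frame: the origin (TCP) lies on the centre line of the jaws, within the pads' length; the fingertips stand 14 mm ahead of it and the grasp point (between the pads) lies 5 mm behind it (arm.finger_overhang is the distance from the TCP to the fingertips, in m); z points along the fingers, y is the line along which they close (so a half turn about z gives the same grasp; the last joint's range is limited). The gripper opens to 85 mm and grips with 20 to 120 N. Pads are 22 mm wide; open, the fingers measure 114 mm over their backs; the gripper's body (76 mm by 85 mm) begins 54 mm behind the grasp point. The pads swing forward as they close: fully open they stand 13 mm farther back than shut.
Start: joints at [1.327, 0.241, 0.005, 1.335, 0, 1.571], TCP at [0.121, 0.485, 0.245] pointing down, gripper open.
Joint ranges: [-2.72, 2.72], [-1.05, 1.87], [-1.09, 1.28], [-1.99, 2.15], [-1.42, 1.44], [-3.14, 3.14]. Speed limits (rad/s): [2.79, 2.79, 3.14, 3.14, 3.14, 3.14].

### API

Orientations are given as a rotation vector (axis times angle).
In Python, from rig import readout, eyes, arm gives the robot as it stands.
- The arm moves only by the shell command python3 -m pendant 'ROWS' [FORCE]. ROWS is JSON, a list of rows, each a list of 5 numbers: the closure, from -1 (fully open) to 1 (shut), then the shift along the tool's x, y, z in units of 25 mm (1.0 is 25 mm), then the turn about the tool's z in units of 6 degrees (1.0 is 6 degrees). A call has 1 to 10 rows; each row is the pose to reach, as a shift and turn from the pose commanded when the call began, along the tool's axes at that moment; what a row does not reach only later rows make up. A row lasts 1/10 s, in which the tool goes at most 50 mm and 8.59 degrees, less where a joint would pass 70% of its speed; a pose out of reach is approached as far as the arm can. A call with a gripper value outside its range is refused whole. The fingers move at their own pace and stop on an object; FORCE is the grip in N (left out, the last holds). Time passes only in rows, so rows that repeat a pose let the fingers close. It gives the time, the measured TCP pose, the force, the opening and the grip force at its end, in the units of the state.
- readout.get_obs(): the state, without advancing time (a new reading comes with each control period).
- eyes.capture(name): name is "scene" or "top" or "wrist"; returns (picture, depth): 480x640x3 uint8, red, green, blue; 480x640 float32, m along the optical axis (not along the pixel's ray), 0 where there is no reading.
- eyes.camera_params(name): a dict with "K" (3x3 intrinsics, pixels), "position" and "attitude" of the camera in the world. Camera axes: x right, y down, z forward; pixel columns grow to the right and rows downward; lengths in m; the calibration is good to about 2 mm. A picture is of the moment at which its call begins: read the wrist's pose just before it. camera_params takes no time and is no camera call; for the wrist camera it gives the pose at the moment of the call.
- arm.finish_job(): hands the job in; it is judged then, once.
The state is a dict: "t": time; "q": joint angles; "qvel": joint speeds; "tau": joint torques, N m; "tool_pos": TCP position; "ee_rot": TCP orientation; "ft_force": force on the tool from outside, world axes, zero at the start; "moment": the same for the moment, N m; "opening": opening from 0.0 (shut) to 1.0 (fully open); "grip_force": force on a finger pad.
Only numpy, scipy, OpenCV 4.12 (cv2) and the standard library are available. Lean on these libraries where they do the work, as an engineer would, in place of code of your own. Each camera call takes 0.05 s, during which the arm holds its last target. There are 200 camera calls.

### The job

Two used corks are waiting on the chute of the white cork bin. Press the bin's front lever all the way down with closed fingertips, so that the lid lifts and both corks roll in, then keep the fingers on the lever and let it come up slowly, over about two seconds, so that the lid closes without slamming; finish clear of the bin. Touch only the lever: do not touch the lid or the corks, pinch nothing, and leave the things standing round it where they are.

Things in the scene. Friction and masses are not known exactly. Their poses are not given: they have to be found in the camera images.
- corkbin: The cork bin: a white metal box fixed to the worktop, 160 (its x) by 130 (its y) by 131 mm tall with its steel lid. Origin: centre of its underside. Its x points from its front (the lever side, towards the robot) to its back, y to its left, z up. On its right side (-y) a 60 mm wide steel chute slopes down into it; it reaches out to y = -165 mm.
- lever_pad (a point): Centre of the top face of the lever's flat pad (36 by 44 mm), at the end of the lever that sticks out of the bin's front. At rest it is 97 mm above the worktop, 194 mm straight in front of the bin's origin, tilted 0.2 rad up to the front. A full press lowers it 42 mm to a hard stop (then tilted 0.2 rad down to the front). It pushes back with about 7 to 10 N.
- lever (a joint): Lever angle, rad: 0 at rest (up), 0.40 fully pressed. Pivot along the bin's y, 92 mm in front of its origin, 70 mm up, 105 mm from the pad. Released, it springs back up by itself and the lid slams.
- lid (a joint): Lid angle, rad: 0 shut, 1.10 fully open. Hinged along the top of the bin's left side, so that its right edge rises; linked to the lever, it turns 2.75 times as far. Opened, its edge stands about 250 mm above the worktop over the left half of the bin, clear of the lever.
- lid_edge (a point): Middle of the lid's free (right) edge, above the chute mouth; 131 mm above the worktop when shut.
- cork_a_center (a point): Centre of a used wine cork, 24 mm in diameter, 44 mm long, about 12 g, lying across the chute (the lower, nearer the bin). It rolls into the bin by itself, within about a second, once the lid is up; it then lies on the bin's floor, its centre about 18 mm above the worktop.
- cork_b_center (a point): Centre of a used wine cork, 24 mm in diameter, 44 mm long, about 12 g, lying across the chute (the upper, behind the other). It rolls into the bin by itself, within about a second, once the lid is up; it then lies on the bin's floor, its centre about 18 mm above the worktop.
- salt_shaker: Bystander, loose: a glass salt shaker with grey cap, 44 mm wide, 90 mm tall. Origin: centre of its underside.
- spice_pot: Bystander, loose: a small round spice jar with white cap, 41 mm wide, 99 mm tall. Origin: centre of its underside.
- brown_tumbler: Bystander, loose: a brown glass tumbler, 81 mm wide, 102 mm tall. Origin: centre of its underside.
- mustard_jar: Bystander, loose: a squat jar with screw cap, 60 mm wide, 80 mm tall. Origin: centre of its underside.
- teaspoon: Bystander, loose: a metal teaspoon, 130 mm long, lying flat. Origin: centre of its underside.
Things that resemble listed ones, but are neither listed nor needed, are in the scene too. What is shaped like the part that bears cork_b_center but black or pink is not meant.

How it is judged:
On the way, in this order (a step that is already met when the one before it is completed fails the run):
1. the lid is lifted wide open (over 0.95 rad) by fingers pressing the lever (value of joint lid above 0.95 rad and contact force between the fingers and lever above 1 N), for 0.2 s.
2. the lid has come down to within 0.15 rad of shut, with both corks in the bin and the fingers still on the lever (value of joint lid below 0.15 rad and contact force between the fingers and lever above 0.3 N and x of cork_a_center in the frame of corkbin between -0.075 and 0.075 m and y of cork_a_center in the frame of corkbin between -0.06 and 0.06 m and z of each of cork_a_center, cork_b_center in the frame of corkbin below 0.06 m and x of cork_b_center in the frame of corkbin between -0.075 and 0.075 m and y of cork_b_center in the frame of corkbin between -0.06 and 0.06 m), for 0.02 s.
At the end, for the whole second after the job is handed in: Both corks lie inside the bin (centres inside its walls, less than 60 mm above the worktop), the lid is shut (within 0.03 rad) and the lever is up (within 0.02 rad) (value of joint lid below 0.03 rad and value of joint lever below 0.02 rad and x of cork_a_center in the frame of corkbin between -0.075 and 0.075 m and y of cork_a_center in the frame of corkbin between -0.06 and 0.06 m and z of each of cork_a_center, cork_b_center in the frame of corkbin below 0.06 m and x of cork_b_center in the frame of corkbin between -0.075 and 0.075 m and y of cork_b_center in the frame of corkbin between -0.06 and 0.06 m); the robot touches nothing.
It fails at once if the lid slams: it falls faster than 2 rad/s while still more than 0.1 rad open (value of joint lid above 0.1 rad and velocity of joint lid below -2 rad/s).
It fails at once if the robot touches the lid (contact force between any of the arm, the fingers and lid above 0.5 N).
It fails at once if the robot touches or lifts a cork (contact force between any of the arm, the fingers and cork_a above 0.5 N or contact force between any of the arm, the fingers and cork_b above 0.5 N or height (world z) of any of cork_a_center, cork_b_center above 0.18 m).
It fails at once if a bystander is moved by more than 15 mm or tipped (distance of any of salt_shaker, spice_pot, brown_tumbler, mustard_jar, teaspoon from where it was at the start of the episode above 0.015 m or angle between any of salt_shaker, spice_pot, brown_tumbler, mustard_jar, teaspoon's own z axis and vertical above 0.3 rad).
It also fails if it takes over 42 s, if anything falls off the work surface, if the arm or the gripper's body presses on something with over 40 N, if the wrist force passes 120 N, or if a joint passes its speed limit or range.

## Working session

There is one attempt and no reset: what is moved stays moved. The work goes in short steps, Python scripts to look and compute and a shell command to move; the robot and the scene stay as the last step left them, time stands still between calls to the robot, and variables do not carry over. Pictures are saved under pics/ and viewed, at most 10 in all, crops included, and the job is handed in when it is done.

```bash
mkdir -p pics; ls; python3 - <<'E'
from rig import readout, eyes, arm
import cv2,numpy as np
print(readout.get_obs())
for n in ("scene","top"):
    p,d=eyes.capture(n); c=eyes.camera_params(n); print(n,c)
    cv2.imwrite(f"pics/{n}0.png",p[...,::-1]); np.savez(f"{n}0.npz",p=p,d=d,**c)
E
```

```text
pics
{'t': 0.0, 'q': array([ 1.32698452e+00,  2.41403180e-01,  3.71461112e-03,  1.33521575e+00,
       -3.19377716e-05,  1.57083706e+00]), 'qvel': array([ 0.00015728,  0.00170007, -0.00060695,  0.00140065, -0.00138863,
       -0.00012524]), 'tau': array([-3.67567791e-04, -3.72314572e+01,  2.52410048e+01,  1.70157611e-02,
        5.91618573e-05,  5.73024188e-07]), 'tool_pos': array([0.12056249, 0.48461443, 0.24441417]), 'ee_rot': array([-0.38206675, -3.11804545,  0.00329252]), 'ft_force': array([ 0.41770718, -0.12041021, -0.18614294]), 'moment': array([ 0.03915412, -0.01634124,  0.01224032]), 'grip_force': 0.0, 'opening': 1.0007132116569522}
scene {'K': array([[481.70853857,   0.        , 309.97680631],
       [  0.        , 481.70853857, 236.4431866 ],
       [  0.        ,   0.        ,   1.        ]]), 'position': array([ 0.25275263, -0.56920012,  0.90803771]), 'attitude': array([-2.36125   ,  0.723613  , -0.23293091])}
top {'K': array([[586.82440552,   0.        , 318.06059898],
       [  0.        , 586.82440552, 239.06101284],
       [  0.        ,   0.        ,   1.        ]]), 'position': array([0.4830011 , 0.07176193, 1.18715405]), 'attitude': array([-2.20824117,  2.14238274, -0.18851456])}
```

View pics/scene0.png

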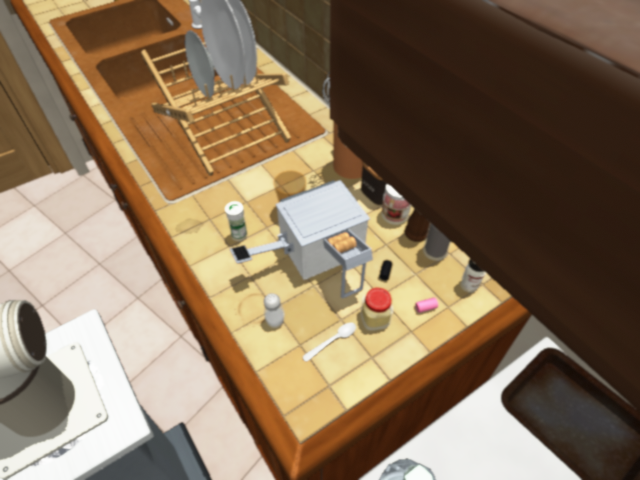

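View pics/top0.png

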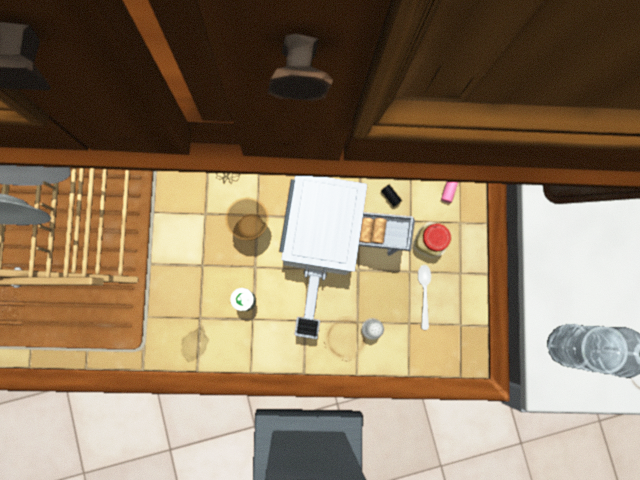

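The top view shows the white bin at about (325,222), the black lever pad at (307,328), the corks at (372,230), the salt shaker at (372,330) and the spice pot at (242,300). In the scene view the pad is at (242,254). A cupboard overhangs the back of the worktop. Next I'll measure the pad in both views.

```bash
cat > h.py <<'E'
import numpy as np,cv2
from scipy.spatial.transform import Rotation as R
def load(n):
    z=np.load(n+".npz"); return {k:z[k] for k in z.files}
def ray(c,u,v):
    return c["position"],R.from_rotvec(c["attitude"]).apply(np.linalg.inv(c["K"])@[u,v,1.])
def plane(c,u,v,h):
    o,r=ray(c,u,v); return o+r*(h-o[2])/r[2]
def dep(c,u,v):
    o,r=ray(c,u,v); return o+r*c["d"][int(round(v)),int(round(u))]
def tri(a,ua,b,ub):
    o1,r1=ray(a,*ua);o2,r2=ray(b,*ub)
    s=np.linalg.lstsq(np.c_[r1,-r2],o2-o1,rcond=None)[0]
    p,q=o1+s[0]*r1,o2+s[1]*r2; return (p+q)/2,np.linalg.norm(p-q)
E
python3 - <<'E'
from h import *
S,T=load("scene0"),load("top0"); np.set_printoptions(precision=4,suppress=True)
out=[]
for c,(u0,v0,u1,v1) in ((T,(290,312,325,345)),(S,(226,238,258,268))):
    m=(c["p"][v0:v1,u0:u1].max(2)<75).astype(np.uint8)
    n,l,st,ce=cv2.connectedComponentsWithStats(m); i=1+st[1:,4].argmax()
    k=cv2.minAreaRect(np.argwhere(l==i)[:,::-1].astype(np.float32)+[u0,v0] if 0 else (np.argwhere(l==i)[:,::-1]+[u0,v0]).astype(np.float32))
    print(k,st[i]); out.append(ce[i]+[u0,v0]); print("depth pt",dep(c,*out[-1]))
    print("box@.097",np.array([plane(c,*p,.097) for p in cv2.boxPoints(k)]))
print("tri",tri(T,out[0],S,out[1]))
# lid: bright, low-saturation region in top; plane h=.131
p=T["p"]; hsv=cv2.cvtColor(p,cv2.COLOR_RGB2HSV); m=((hsv[...,1]<40)&(hsv[...,2]>150)).astype(np.uint8); m[:170]=0;m[275:]=0;m[:,:275]=0;m[:,375:]=0
m=cv2.morphologyEx(m,cv2.MORPH_OPEN,np.ones((7,7))); k=cv2.minAreaRect(np.argwhere(m)[:,::-1].astype(np.float32)); print(k)
B=np.array([plane(T,*q,.131) for q in cv2.boxPoints(k)]);print("lid",B,B.mean(0)); print("lid depth",dep(T,*k[0]))
for n,u,v in(("salt",372,329),("spice",242,300),("mustard",436,238),("tumbler",250,228),("cup front",200,160),("cup",240,60),("knob",300,85),("corks",372,230),("lever mid",312,297)): print(n,dep(T,u,v))
E
```

```text
((307.04052734375, 326.75677490234375), (18.741485595703125, 14.302711486816406), 9.462321281433105) [  7   7  21  17 267]
depth pt [0.4613 0.0406 0.0951]
box@.097 [[0.4509 0.0595 0.097 ]
 [0.4766 0.056  0.097 ]
 [0.4719 0.0218 0.097 ]
 [0.4462 0.0254 0.097 ]]
((240.70004272460938, 252.4000244140625), (12.969194412231445, 10.733125686645508), 63.43495178222656) [  7   9  16  12 131]
depth pt [0.4622 0.0385 0.0975]
box@.097 [[0.4533 0.0567 0.097 ]
 [0.4766 0.0565 0.097 ]
 [0.4717 0.0219 0.097 ]
 [0.4489 0.0223 0.097 ]]
tri (array([0.462 , 0.0403, 0.0955]), np.float64(0.0015910773789271472))
((324.4324645996094, 221.5946044921875), (74.3421630859375, 89.52252197265625), 8.972626686096191)
lid [[ 0.5798  0.0926  0.131 ]
 [ 0.7438  0.0728  0.131 ]
 [ 0.7272 -0.0633  0.131 ]
 [ 0.5629 -0.0406  0.131 ]] [0.6534 0.0154 0.131 ]
lid depth [0.6522 0.0157 0.1335]
salt [ 0.4602 -0.0811  0.0844]
spice [0.5068 0.1613 0.1027]
mustard [ 0.6365 -0.203   0.079 ]
tumbler [0.6537 0.1592 0.0099]
cup front [0.6077 0.1508 0.7098]
cup [0.5972 0.0986 0.9312]
knob [0.5761 0.071  0.9572]
corks [ 0.6414 -0.0731  0.1221]
lever mid [0.5166 0.0326 0.0802]
```

```bash
cat > go.py <<'E'
from h import *
from rig import readout,arm
o=readout.get_obs(); M=R.from_rotvec(o["ee_rot"]).as_matrix(); np.set_printoptions(precision=4,suppress=True)
tgt=np.array([.462,.040,.0955+.025+arm.finger_overhang])
print(M, "shift units",M.T@(tgt-o["tool_pos"])/.025, "tip z",o["tool_pos"][2]-arm.finger_overhang,o["tool_pos"],o["ft_force"],o["opening"],o["t"])
y=M[:2,1]; a=np.degrees(np.arctan2(y[1],y[0])); b=np.degrees(np.arctan2(.9926,.121))
d=[(b+k-a+45)%360-45 for k in(0,90,180,270)]
print("world yaw turns needed",sorted(d,key=abs)[:3],"tool z turn units (negated, down)",[-x/6 for x in sorted(d,key=abs)[:3]])
E
python3 go.py
```

```text
[[-0.9704  0.2414 -0.0005]
 [ 0.2414  0.9704 -0.0019]
 [-0.     -0.0019 -1.    ]] shift units [-17.5472 -13.9559   4.4267] tip z 0.23049406895284483 [0.1206 0.4847 0.2445] [-0.2739 -0.3654 -0.827 ] 1.0006421369048957 0.1
world yaw turns needed [np.float64(7.019070639480816), np.float64(97.01907063948084), np.float64(187.01907063948084)] tool z turn units (negated, down) [np.float64(-1.169845106580136), np.float64(-16.16984510658014), np.float64(-31.16984510658014)]
```

```bash
python3 -m pendant '[[1,-1,-0.8,0,-0.1],[1,-2,-1.6,0,-0.2],[1,-3,-2.4,0,-0.4],[1,-4,-3.2,0,-0.6],[1,-5,-4,0,-0.7],[1,-6,-4.8,0,-0.8],[1,-7,-5.6,0,-0.9],[1,-8,-6.4,0,-1.0],[1,-8.8,-7,0,-1.17],[1,-8.8,-7,0,-1.17]]' 20; python3 go.py
```

```text
t: 1.1
tool_pos: [0.2929, 0.2603, 0.245]
ee_rot: [-0.197, -3.135, 0.002]
ft_force: [-0.2, 1.1, 0.2]
opening: -0.002
grip_force: 0.0
[[-0.9921  0.1253 -0.0001]
 [ 0.1253  0.9921 -0.0011]
 [-0.     -0.0011 -1.    ]] shift units [-7.8132 -7.8894  4.4298] tip z 0.23103078097389088 [0.2929 0.2603 0.245 ] [-0.1893  1.0665  0.2032] -0.0016496156323802954 1.1
world yaw turns needed [np.float64(0.24577488130779557), np.float64(90.2457748813078), np.float64(180.2457748813078)] tool z turn units (negated, down) [np.float64(-0.040962480217965926), np.float64(-15.040962480217965), np.float64(-30.040962480217967)]
```

```bash
python3 -m pendant '[[1,-1,-1,0,0],[1,-2,-2,0,0],[1,-3,-3,0,0],[1,-4,-4,0,0],[1,-5,-5,0,0],[1,-6,-6,0,0],[1,-7,-7,0,0],[1,-7.8,-7.9,0,0],[1,-7.8,-7.9,1.5,0],[1,-7.8,-7.9,2.5,0]]' && python3 go.py; python3 - <<'E'
from rig import eyes
import cv2,numpy as np
a=[cv2.resize(eyes.capture(n)[0][...,::-1],(400,300)) for n in("scene","wrist")]
cv2.imwrite("pics/c1.png",np.hstack(a))
E
```

```text
t: 2.1
tool_pos: [0.4617, 0.0425, 0.1812]
ee_rot: [-0.193, -3.135, -0.001]
ft_force: [-0.1, 0.6, -1.0]
opening: 0.005
grip_force: 0.0
[[-0.9924  0.1227 -0.0008]
 [ 0.1227  0.9924  0.0004]
 [ 0.0008  0.0003 -1.    ]] shift units [-0.0239 -0.097   1.8663] tip z 0.1671580453749057 [0.4617 0.0425 0.1812] [-0.0608  0.6279 -1.0267] 0.005034546142553958 2.1
world yaw turns needed [np.float64(0.09678170421739196), np.float64(90.09678170421739), np.float64(180.0967817042174)] tool z turn units (negated, down) [np.float64(-0.016130284036231995), np.float64(-15.016130284036231), np.float64(-30.016130284036233)]
```

View pics/c1.png

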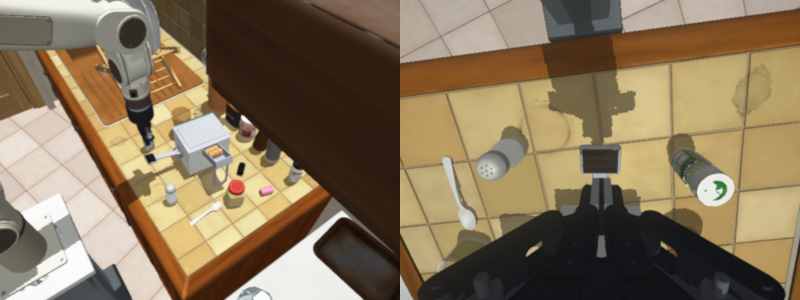

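The composite shows the closed fingers above and in line with the black pad, which is at (600,160) in the wrist half. The salt shaker and spice pot are well off to either side. I'll approach to just above the pad.

```bash
python3 -m pendant '[[1,0,0,0.8,0],[1,0,0,1.6,0],[1,0,0,2.2,0],[1,0,0,2.6,0],[1,0,0,2.6,0],[1,0,0,2.6,0]]' && python3 go.py
```

```text
t: 2.8
tool_pos: [0.4622, 0.043, 0.1187]
ee_rot: [0.189, 3.135, 0.0]
ft_force: [0.5, 0.4, 0.3]
opening: -0.002
grip_force: 0.0
[[-0.9927  0.1205  0.0011]
 [ 0.1205  0.9927  0.0002]
 [-0.001   0.0003 -1.    ]] shift units [-0.0076 -0.1215 -0.6336] tip z 0.10466127484120276 [0.4622 0.043  0.1187] [0.484  0.3863 0.3073] -0.0018101056057074107 2.8
world yaw turns needed [np.float64(-0.03158333894575094), np.float64(89.96841666105428), np.float64(179.96841666105428)] tool z turn units (negated, down) [np.float64(0.005263889824291823), np.float64(-14.994736110175714), np.float64(-29.99473611017571)]
```

```bash
python3 -m pendant '[[1,0,-0.1,0.15,0],[1,0,-0.1,0.3,0],[1,0,-0.1,0.5,0],[1,0,-0.1,0.75,0],[1,0,-0.1,1.0,0],[1,0,-0.1,1.25,0],[1,0,-0.1,1.5,0],[1,0,-0.1,1.75,0],[1,0,-0.1,2.0,0],[1,0,-0.1,2.0,0]]' && python3 go.py
```

```text
t: 3.8
tool_pos: [0.4606, 0.0403, 0.0699]
ee_rot: [-0.191, -3.135, -0.001]
ft_force: [-8.9, -0.5, 18.9]
opening: -0.001
grip_force: 9.9
[[-0.9926  0.1211 -0.0003]
 [ 0.1211  0.9926  0.0007]
 [ 0.0004  0.0006 -1.    ]] shift units [-0.0545 -0.0032 -2.5843] tip z 0.055893499842911046 [0.4606 0.0403 0.0699] [-8.8748 -0.4616 18.9478] -0.0008373003998337 3.8
world yaw turns needed [np.float64(0.0036798040447507674), np.float64(90.00367980404476), np.float64(180.00367980404476)] tool z turn units (negated, down) [np.float64(-0.0006133006741251279), np.float64(-15.000613300674127), np.float64(-30.00061330067413)]
```

```bash
python3 -m pendant '[[1,0,0,0.05,0],[1,0,0,0.05,0],[1,0,0,0.05,0],[1,0,0,0.05,0],[1,0,0,0.05,0],[1,0,0,0.05,0],[1,0,0,0.05,0],[1,0,0,0.05,0],[1,0,0,0.05,0],[1,0,0,0.05,0]]'; python3 -m pendant '[[1,0,0,0,0],[1,0,0,0,0],[1,0,0,0,0],[1,0,0,0,0],[1,0,0,0,0],[1,0,0,0,0]]'; python3 - <<'E'
from rig import eyes
import cv2,numpy as np
a=[eyes.capture(n)[0][...,::-1] for n in("scene","top")]
cv2.imwrite("pics/c2.png",np.hstack([cv2.resize(a[0][170:320,220:420],(400,300)),cv2.resize(a[1][150:350,240:460],(400,364))[:300]]))
E
```

```text
t: 4.8
tool_pos: [0.4607, 0.0403, 0.0696]
ee_rot: [0.191, 3.135, 0.001]
ft_force: [-9.7, -0.4, 26.5]
opening: -0.006
grip_force: 13.7
t: 5.4
tool_pos: [0.4607, 0.0403, 0.0696]
ee_rot: [0.191, 3.135, 0.001]
ft_force: [-10.5, 0.1, 25.4]
opening: -0.001
grip_force: 13.7
```

View pics/c2.png

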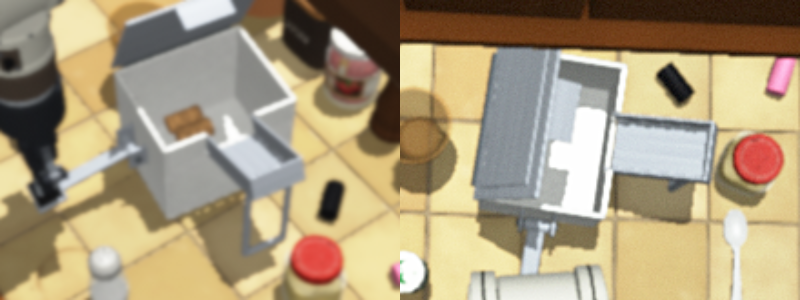

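The lid is wide open, the chute is empty, and both corks lie on the bin floor at about (187,122) in the left half. Now I'll raise the lever slowly.

```bash
python3 -m pendant '[[1,0,0,-0.08,0],[1,0,0,-0.16,0],[1,0,0,-0.24,0],[1,0,0,-0.32,0],[1,0,0,-0.4,0],[1,0,0,-0.48,0],[1,0,0,-0.56,0],[1,0,0,-0.64,0],[1,0,0,-0.72,0],[1,0,0,-0.8,0]]';  python3 -m pendant '[[1,0,0,-0.08,0],[1,0,0,-0.16,0],[1,0,0,-0.24,0],[1,0,0,-0.32,0],[1,0,0,-0.4,0],[1,0,0,-0.46,0],[1,0,0,-0.52,0],[1,0,0,-0.58,0],[1,0,0,-0.64,0],[1,0,0,-0.7,0]]'
```

```text
t: 6.5
tool_pos: [0.4597, 0.0404, 0.0873]
ee_rot: [-0.19, -3.133, -0.001]
ft_force: [-5.8, 1.5, 8.3]
opening: 0.001
grip_force: 4.5
t: 7.5
tool_pos: [0.4616, 0.0401, 0.1053]
ee_rot: [0.191, 3.134, 0.001]
ft_force: [-1.2, 0.0, 8.3]
opening: 0.003
grip_force: 3.6
```

```bash
python3 -m pendant '[[1,0,0,-0.04,0],[1,0,0,-0.08,0],[1,0,0,-0.12,0],[1,0,0,-0.16,0],[1,0,0,-0.2,0]]';python3 -m pendant '[[1,0,0,-0.04,0],[1,0,0,-0.08,0],[1,0,0,-0.12,0],[1,0,0,-0.16,0],[1,0,0,-0.2,0]]'
```

```text
t: 8.0
tool_pos: [0.4627, 0.04, 0.1107]
ee_rot: [0.191, 3.132, 0.0]
ft_force: [0.3, -0.5, 6.6]
opening: -0.0
grip_force: 3.5
t: 8.5
tool_pos: [0.4608, 0.0401, 0.1138]
ee_rot: [-0.19, -3.135, 0.0]
ft_force: [-0.6, -0.1, -0.1]
opening: 0.001
grip_force: 0.0
```

Contact lasted until the lever was up. Now I'll move clear and check.

```bash
python3 -m pendant '[[1,0,0,-0.5,0],[1,0,0,-1.2,0],[1,0,0,-2,0],[1,0,0,-3,0],[1,0,0,-4,0],[1,1,0,-5,0],[1,2,0,-5,0],[1,3,0,-5,0],[1,3,0,-5,0],[1,3,0,-5,0]]'; python3 - <<'E'
from rig import eyes
import cv2,numpy as np
a=[eyes.capture(n)[0][...,::-1] for n in("scene","top")]
cv2.imwrite("pics/c3.png",np.hstack([cv2.resize(a[0],(400,300)),cv2.resize(a[1],(400,300))]))
E
```

```text
t: 9.5
tool_pos: [0.3868, 0.0493, 0.2391]
ee_rot: [0.19, 3.135, 0.0]
ft_force: [0.7, -0.3, -0.1]
opening: -0.003
grip_force: 0.0
```

View pics/c3.png

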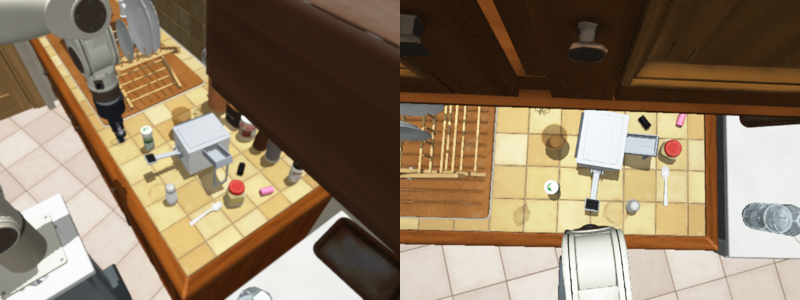

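The lid is shut at (603,138), the lever is up with its pad at (593,206), the chute is empty, the bystanders are in place, and the arm is clear.

```bash
python3 -c "
from rig import arm; print(arm.finish_job())"
```

```text
the job is handed in; nothing more can be done
None
```

I pressed the lever fully, both corks rolled into the bin, and I eased the lever up over about 2.5 s until the lid shut; the arm finished clear of the bin and the job is handed in (no verdict was returned).

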